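Put the mixed-up espresso cups back on their own saucers

TASK

The four espresso cups in the coffee corner have ended up on each other's saucers. Swap them round so that every cup stands upright in the middle of the saucer of its own colour; where you need a free spot you may park a cup on the bare counter. Keep the cups upright and set them down rather than dropping them, and leave the saucers, the sugar bowl and the milk jug where they are.

Things in the scene. Friction and masses are not known exactly. Their poses are not given: they have to be found in the camera images.
- black_cup: black porcelain espresso cup, empty and open at the top, about 130 g: 56 mm high, 60 mm across the rim, 58 mm across at 34 mm height, 53 mm at 18 mm, narrowing to a 38 mm foot; wall 3.5 mm. A small ear handle sticks out on its +y side to 50 mm from the axis, between 18 and 48 mm height; the +x and -x sides are bare. Origin: centre of the foot's underside, z up along the cup's axis. It starts upright on a saucer of another colour.
- white_cup: white porcelain espresso cup, empty and open at the top, about 130 g: 56 mm high, 60 mm across the rim, 58 mm across at 34 mm height, 53 mm at 18 mm, narrowing to a 38 mm foot; wall 3.5 mm. A small ear handle sticks out on its +y side to 50 mm from the axis, between 18 and 48 mm height; the +x and -x sides are bare. Origin: centre of the foot's underside, z up along the cup's axis. It starts upright on a saucer of another colour.
- red_cup: red porcelain espresso cup, empty and open at the top, about 130 g: 56 mm high, 60 mm across the rim, 58 mm across at 34 mm height, 53 mm at 18 mm, narrowing to a 38 mm foot; wall 3.5 mm. A small ear handle sticks out on its +y side to 50 mm from the axis, between 18 and 48 mm height; the +x and -x sides are bare. Origin: centre of the foot's underside, z up along the cup's axis. It starts upright on a saucer of another colour.
- blue_cup: blue porcelain espresso cup, empty and open at the top, about 130 g: 56 mm high, 60 mm across the rim, 58 mm across at 34 mm height, 53 mm at 18 mm, narrowing to a 38 mm foot; wall 3.5 mm. A small ear handle sticks out on its +y side to 50 mm from the axis, between 18 and 48 mm height; the +x and -x sides are bare. Origin: centre of the foot's underside, z up along the cup's axis. It starts upright on a saucer of another colour.
- black_saucer: black round porcelain saucer, loose on the counter, about 170 g: 116 mm across, rim 14 mm high; its flat floor, 66 mm across and 5 mm above its underside, carries a cup's foot. Origin: centre of the underside, z up. The black cup belongs here.
- white_saucer: white round porcelain saucer, loose on the counter, about 170 g: 116 mm across, rim 14 mm high; its flat floor, 66 mm across and 5 mm above its underside, carries a cup's foot. Origin: centre of the underside, z up. The white cup belongs here.
- red_saucer: red round porcelain saucer, loose on the counter, about 170 g: 116 mm across, rim 14 mm high; its flat floor, 66 mm across and 5 mm above its underside, carries a cup's foot. Origin: centre of the underside, z up. The red cup belongs here.
- blue_saucer: blue round porcelain saucer, loose on the counter, about 170 g: 116 mm across, rim 14 mm high; its flat floor, 66 mm across and 5 mm above its underside, carries a cup's foot. Origin: centre of the underside, z up. The blue cup belongs here.
- sugar_bowl: grey-beige stoneware sugar bowl with a wooden lid and round knob, 80 mm across, 71 mm high to the top of the knob, about 320 g, loose; origin: centre of the underside. It stays where it stands.
- milk_jug: small stainless steel milk jug, empty, 74 mm across, 75 mm high, about 280 g, loose, with a handle on its +y side reaching 59 mm from the axis and a small spout on its -y side; origin: centre of the underside. It stays where it stands. Between the saucers, the bowl and the jug the grey counter (z = 0) is bare.
There are look-alikes about, which are no part of the job. What is shaped like the black_cup but green or turquoise is not meant.

How it is judged (in metres and radians):
At the end, for the whole second after the job is handed in: Each cup stands upright (within 0.1 rad) on the floor of the saucer of its own colour, its axis within 12 mm of the saucer's centre, released and at rest; the four saucers, the sugar bowl and the milk jug stand upright within 30 mm of where they began (horizontal distance between black_cup and black_saucer below 0.012 m and z of black_cup in the frame of black_saucer between 0.001 and 0.009 m and angle between each of black_cup, white_cup, red_cup, blue_cup, black_saucer, white_saucer, red_saucer, blue_saucer, sugar_bowl, milk_jug's own z axis and vertical below 0.1 rad and linear speed of each of black_cup, white_cup, red_cup, blue_cup below 0.02 m/s and horizontal distance between white_cup and white_saucer below 0.012 m and z of white_cup in the frame of white_saucer between 0.001 and 0.009 m and horizontal distance between red_cup and red_saucer below 0.012 m and z of red_cup in the frame of red_saucer between 0.001 and 0.009 m and horizontal distance between blue_cup and blue_saucer below 0.012 m and z of blue_cup in the frame of blue_saucer between 0.001 and 0.009 m and distance of each of black_saucer, white_saucer, red_saucer, blue_saucer, sugar_bowl, milk_jug from where it was at the start of the episode below 0.03 m); the robot touches nothing.
It fails at once if a saucer, the sugar bowl or the milk jug is shifted or lifted more than 30 mm from where it stood (distance of any of black_saucer, white_saucer, red_saucer, blue_saucer, sugar_bowl, milk_jug from where it was at the start of the episode above 0.03 m).
It fails at once if a cup is tipped more than 40 degrees (angle between any of black_cup, white_cup, red_cup, blue_cup's own z axis and vertical above 0.7 rad).
It fails at once if a cup is dropped (faster than 0.5 m/s with no finger on it) ((contact force between the fingers and black_cup below 0.05 N and linear speed of black_cup above 0.5 m/s) or (contact force between the fingers and white_cup below 0.05 N and linear speed of white_cup above 0.5 m/s) or (contact force between the fingers and red_cup below 0.05 N and linear speed of red_cup above 0.5 m/s) or (contact force between the fingers and blue_cup below 0.05 N and linear speed of blue_cup above 0.5 m/s)).
It also fails if it takes over 128 s, if anything falls off the work surface, if the arm or the gripper's body presses on something with over 40 N, if the wrist force passes 120 N, or if a joint passes its speed limit or range.

ROBOT

A 6-joint arm with a two-finger parallel gripper is mounted at the origin on the work surface. World frame = base frame: x ahead of the robot, y to its left, z up, the work surface at z = 0. Lengths are in m, angles in degrees, forces in N, time in s.
With the tool pointing down it reaches from about 0.4 to 0.825 m from the base axis. Payload 7 kg.
Tool frame: the origin (TCP) lies at the very end of the fingers, on their centre line; the grasp point (between the pads) lies tcp_to_grasp behind it (tcp_to_grasp is the distance from the TCP to the grasp point, in m); x points along the fingers, y is the direction in which the jaws open and shut, and the axes are right-handed (so a half turn about x gives the same grasp; the last joint's range is limited). The gripper opens to 88 mm and grips with 3 to 60 N. Pads are 19 mm wide; open, the fingers measure 130 mm over their backs; the gripper's body (78 mm by 193 mm) begins 47 mm behind the grasp point.
Start: joints at [-51.217, 20.546, 0.682, 0, -70.136, -16.507], TCP at [0.256, -0.625, 0.227] pointing down, gripper open.
Joint ranges: [-176.03, 176.03], [-82.01, 121.73], [-58.28, 71.71], [-173.87, 95.51], [-174.79, -0.11], [-173.66, 173.66]. Speed limits (degrees/s): [136.94, 136.94, 172.46, 180, 180, 180].

INTERFACE

Orientations are given as [roll, pitch, yaw] about the fixed x, y, z axes, in that order (R = Rz(yaw) Ry(pitch) Rx(roll)).
In Python, from plant import * gives the robot as it stands. The module is installed in compiled form; this text tells all that it offers.
- The arm moves only by the shell command python3 -m pendant 'ROWS'. ROWS is JSON, a list of rows, each an object with "claw": the finger opening in mm, from 0 to 87.6; "linear": the shift along the tool's x, y, z in mm, a list of three; "twist": the turn about the tool's x in rad. In form: [{"claw": claw, "linear": [tx, ty, tz], "twist": twist}, ...]. A call has exactly 10 rows; each row shifts and turns the commanded pose from where the row before left it, along the tool's axes as they then stand; what a row does not reach is not made up. A row lasts 1/12 s, in which the tool goes at most 41.7 mm and 7.16 degrees, less where a joint would pass 70% of its speed; a pose out of reach is approached as far as the arm can. A call with a gripper value outside its range is refused whole. The fingers move at their own pace and stop on an object; the grip force is fixed at half the most. Time passes only in rows, so rows that do not move let the fingers close, or fill a call up. It gives the time, the measured TCP pose, the force and the opening at its end, in the units of the state.
- get_obs(): the state, without advancing time (a new reading comes with each control period).
- snapshot(name): name is "scene" or "top" or "wrist"; returns (picture, depth): 480x640x3 uint8, red, green, blue; 480x640 float32, m along the optical axis (not along the pixel's ray), 0 where there is no reading.
- camera_params(name): a dict with "fx", "fy", "cx", "cy" (pixels), "rvec" (rotation vector, rad) and "tvec" (3), from world to camera coordinates, as OpenCV has them. Camera axes: x right, y down, z forward; pixel columns grow to the right and rows downward; lengths in m; the calibration is good to about 2 mm. The wrist camera is an equidistant fisheye: a pixel r from the principal point sees the ray r / f radians off the axis. A picture is of the moment at which its call begins: read the wrist's pose just before it. camera_params takes no time and is no camera call; for the wrist camera it gives the pose at the moment of the call.
- close_job(): hands the job in, once; it reports no verdict.
Trained networks look in the newest picture that a camera, given by its name, has taken for a name from the list of things; names that differ only in an ending like _2 or _b are one class to them, and where a whole thing is asked for, a point or a joint stands for the part that bears it (a point fixed in the world has none). Each returns a list of dicts, best first, with "confidence" (0 to 1); they miss things now and then, are a little off and sometimes report something else, mostly with a low value. They report only what shows in the picture. A call takes as long as a camera call. They do not tell look-alikes from the thing itself.
- boxes_of(camera, target): "xy" ([column, row] in pixels, amid what is visible of it).
The state is a dict: "clock": time; "joint_pos": joint angles; "qvel": joint speeds; "tau": joint torques, N m; "tool_pos": TCP position; "orientation": TCP orientation; "force": force on the tool from outside, world axes, zero at the start; "moment": the same for the moment, N m; "opening": finger opening in m.
Only numpy, scipy, OpenCV 4.12 (cv2) and the standard library are available. Lean on these libraries where they do the work, as an engineer would, in place of code of your own. Each camera call takes 0.05 s, during which the arm holds its last target. There are 200 camera calls.

## Working session

There is one attempt and no reset: what is moved stays moved. The work goes in short steps, Python scripts to look and compute and a shell command to move; the robot and the scene stay as the last step left them, time stands still between calls to the robot, and variables do not carry over. Pictures are saved under pics/ and viewed, about 12 in all and at most 16, crops included, and the job is handed in when it is done.

```bash
mkdir -p pics; cat > h.py <<'E'
from plant import *
import numpy as np, cv2
from scipy.spatial.transform import Rotation as R
def world(cam,P,uv,z):
    d=np.array([(uv[0]-P['cx'])/P['fx'],(uv[1]-P['cy'])/P['fy'],1.0])
    if cam=='wrist':
        r=np.hypot(*d[:2]); s=np.tan(r)/r if r>1e-9 else 1; d=np.array([d[0]*s,d[1]*s,1])
    Rm=cv2.Rodrigues(np.array(P['rvec'],float))[0]; t=np.array(P['tvec'],float).ravel()
    o=-Rm.T@t; d=Rm.T@d
    return o+d*(z-o[2])/d[2]
def cloud(cam,P,D):
    v,u=np.mgrid[:480,:640]; x=(u-P['cx'])/P['fx']; y=(v-P['cy'])/P['fy']
    if cam=='wrist':
        r=np.hypot(x,y)+1e-9; s=np.tan(np.minimum(r,1.4))/r; x=x*s;y=y*s
    Rm=cv2.Rodrigues(np.array(P['rvec'],float))[0]; t=np.array(P['tvec'],float).ravel()
    c=np.stack([x*D,y*D,D],-1)-t
    W=c@Rm; W[D==0]=np.nan
    return W
E
python3 - <<'E'
from h import *
np.set_printoptions(precision=4,suppress=True)
print(get_obs())
for c in ['top','scene']:
    P=camera_params(c); I,D=snapshot(c); cv2.imwrite(f'pics/{c}0.png',I[:,:,::-1]); np.savez(f'{c}0.npz',I=I,D=D)
    print(c,P)
    for n in ['black_cup','white_cup','red_cup','blue_cup','black_saucer','red_saucer','white_saucer','blue_saucer','sugar_bowl','milk_jug']:
        print(n,[(np.round(b['xy']),round(b['confidence'],2)) for b in boxes_of(c,n)[:6]])
E
```

```text
{'clock': 0.0, 'joint_pos': array([-51.2183,  20.5896,   0.632 ,  -0.0195, -70.1346, -16.5081]), 'qvel': array([-0.0934, -0.0366,  0.1079, -0.0056, -0.0722, -0.0104]), 'tau': array([  0.0008, -58.2724,  29.3053,   6.9977,   0.0068,  -0.0001]), 'tool_pos': array([ 0.2556, -0.6242,  0.2256]), 'orientation': array([ 95.2705,  89.906 , 117.5374]), 'force': array([-0.3457,  0.191 ,  0.0548]), 'moment': array([-0.0314,  0.0057,  0.017 ]), 'opening': 0.08740151644909626}
top {'fx': 499.20280309242844, 'fy': 499.20280309242844, 'cx': 316.83169485867023, 'cy': 240.32348374884378, 'rvec': array([ 2.176 , -2.1795,  0.1192]), 'tvec': array([0.0077, 0.6294, 0.7997])}
black_cup [(array([294., 122.]), 0.81), (array([307., 217.]), 0.69), (array([396., 125.]), 0.57)]
white_cup [(array([158., 220.]), 0.61)]
red_cup [(array([167., 335.]), 0.87)]
blue_cup [(array([475., 353.]), 0.62)]
black_saucer [(array([453., 343.]), 0.67), (array([452., 219.]), 0.44)]
red_saucer [(array([174., 231.]), 0.95), (array([304., 218.]), 0.58)]
white_saucer [(array([188., 323.]), 0.98)]
blue_saucer [(array([308., 239.]), 0.74)]
sugar_bowl [(array([306., 339.]), 0.84)]
milk_jug [(array([453., 221.]), 0.77)]
scene {'fx': 496.9080003638217, 'fy': 496.9080003638217, 'cx': 314.30825340767313, 'cy': 236.201289395054, 'rvec': array([ 1.986 ,  1.5677, -0.5988]), 'tvec': array([-0.1518, -0.4045,  1.3092])}
black_cup [(array([251., 369.]), 0.97), (array([367., 346.]), 0.92), (array([327., 264.]), 0.81), (array([175., 225.]), 0.72)]
white_cup [(array([456., 243.]), 0.59), (array([444., 259.]), 0.56)]
red_cup [(array([409., 174.]), 0.73)]
blue_cup [(array([165., 206.]), 0.82)]
black_saucer [(array([175., 222.]), 0.73)]
red_saucer [(array([447., 261.]), 0.82)]
white_saucer [(array([404., 194.]), 0.56)]
blue_saucer [(array([403., 194.]), 0.69), (array([331., 287.]), 0.67)]
sugar_bowl [(array([302., 197.]), 0.71)]
milk_jug []
```

View pics/top0.png

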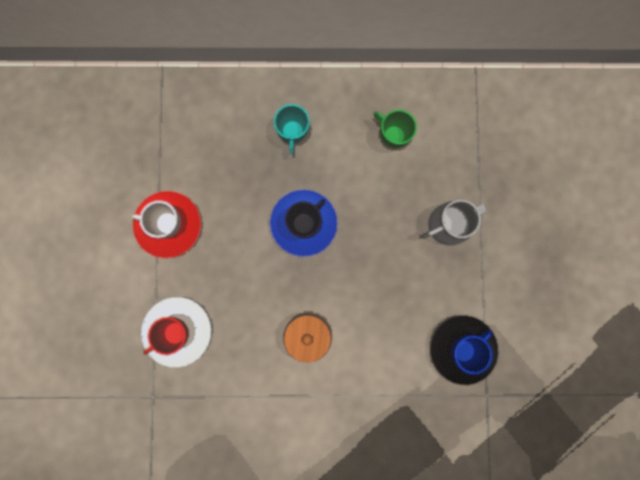

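View pics/scene0.png

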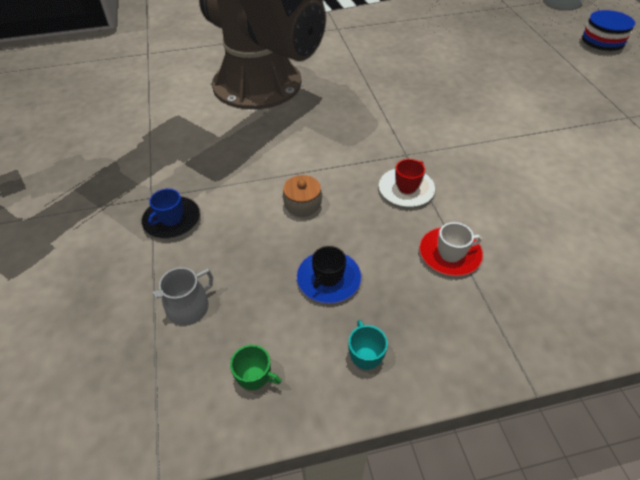

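The top view shows white cup on red saucer (160,222), red cup on white saucer (170,335), black cup on blue saucer (304,220) and blue cup on black saucer (470,352). The job is two swaps. The bowl is at (306,339), the jug at (457,221), and the turquoise and green cups are in the far row.

```bash
cat >> h.py <<'E'
from scipy.optimize import least_squares
def circ(p,r=None):
    if r is None:
        f=lambda q:np.hypot(p[:,0]-q[0],p[:,1]-q[1])-q[2]; x0=[*p.mean(0),.03]
    else:
        f=lambda q:np.hypot(p[:,0]-q[0],p[:,1]-q[1])-r; x0=p.mean(0)
    return least_squares(f,x0,loss='soft_l1',f_scale=.002).x
def masks(I):
    H=cv2.cvtColor(I,cv2.COLOR_RGB2HSV); h,s,v=[H[...,i].astype(int) for i in range(3)]
    return {'red':((h<8)|(h>172))&(s>130)&(v>50),'blue':(h>105)&(h<130)&(s>130)&(v>40),'black':(v<50)&(s<150),'white':(v>135)&(s<30)}
E
cat > meas.py <<'E'
from h import *
np.set_printoptions(precision=4,suppress=True)
approx={}
P=camera_params('top')
S={'red':(167,224),'white':(176,332),'blue':(304,222),'black':(464,350)}
for k,v in S.items(): approx[k]=world('top',P,v,.014)[:2]
for c in ['top','scene']:
    P=camera_params(c); z=np.load(c+'0.npz'); I,D=z['I'],z['D']; W=cloud(c,P,D); M=masks(I)
    cnt=W[...,2]; print(c,'counter z',np.nanmedian(cnt[np.hypot(W[...,0]-.45,W[...,1]-.1)<.03]))
    for k,a in approx.items():
        near=np.hypot(W[...,0]-a[0],W[...,1]-a[1])<.085
        # saucer by colour: outer contour projected to rim height
        m=(M[k]&near).astype(np.uint8); m=cv2.morphologyEx(m,cv2.MORPH_CLOSE,np.ones((3,3)))
        cs=cv2.findContours(m,cv2.RETR_EXTERNAL,cv2.CHAIN_APPROX_NONE)[0]; ct=max(cs,key=len)[:,0]
        hull=cv2.convexHull(ct)[:,0]
        p=np.array([world(c,P,u,.013)[:2] for u in hull])
        q=circ(p)
        ann=near&(np.abs(np.hypot(W[...,0]-q[0],W[...,1]-q[1])-.054)<.004)
        print(k,'saucer',q,'rim z',np.nanpercentile(cnt[ann],90) if ann.any() else None)
        up=near&(cnt>.05); pts=W[up]
        zt=np.percentile(pts[:,2],90); rim=pts[pts[:,2]>zt-.006]
        qc=circ(rim[:,:2],.028)
        low=W[near&(cnt>.025)&(cnt<.06)]; d=low[:,:2]-qc; r=np.hypot(*d.T); hd=d[(r>.036)&(r<.055)]
        print('   cup',qc,'free',circ(rim[:,:2]),'top z',zt,len(rim),'handle',np.degrees(np.arctan2(*hd.mean(0)[::-1])) if len(hd) else None,len(hd))
    for n,uv in {'bowl':(306,339),'jug':(457,221)}.items():
        a=world('top',camera_params('top'),uv,.06)[:2]; m=(np.hypot(W[...,0]-a[0],W[...,1]-a[1])<.07)&(cnt>.03)
        pt=W[m]; print(n,pt[:,:2].min(0),pt[:,:2].max(0),pt[:,2].max())
    for n,uv in {'turq':(292,124),'green':(397,127)}.items():
        a=world('top',camera_params('top'),uv,.05)[:2];print(n,a)
E
python3 meas.py
```

```text
top counter z -0.00048436995217342004
red saucer [0.6594 0.2615 0.0574] rim z 0.014793002258100176
   cup [0.661  0.2614] free [0.661  0.2614 0.0279] top z 0.061839698525387364 288 handle 82.9192145858268 31
white saucer [0.4791 0.2414 0.0588] rim z 0.01475460559024737
   cup [0.4766 0.2436] free [0.4766 0.2436 0.0278] top z 0.06180752836023177 301 handle 126.78982826862709 34
blue saucer [0.6618 0.0294 0.0559] rim z 0.014478042463295412
   cup [0.6607 0.03  ] free [0.6607 0.03   0.0278] top z 0.06182969020985715 249 handle -45.08027410965427 37
black saucer [ 0.4478 -0.2383  0.0552] rim z 0.014110690252260591
   cup [ 0.4458 -0.2376] free [ 0.4458 -0.2376  0.0278] top z 0.0612842243185619 306 handle -43.533573226527366 55
bowl [ 0.4326 -0.0161] [0.5099 0.0621] 0.07350592240052575
jug [ 0.6242 -0.2592] [ 0.6944 -0.1685] 0.0791642252337572
turq [0.8215 0.0477]
green [ 0.8168 -0.1269]
scene counter z -0.0014822696234362285
red saucer [0.6599 0.2598 0.0572] rim z 0.013339479125322061
   cup [0.6629 0.2598] free [0.663  0.2598 0.0278] top z 0.06045219143631886 265 handle 81.70517071114864 57
white saucer [0.4777 0.2405 0.0593] rim z 0.01308245367401256
   cup [0.4783 0.2421] free [0.4783 0.2421 0.0278] top z 0.06039053343272711 207 handle 124.31285715411235 9
blue saucer [0.6623 0.0279 0.0565] rim z 0.01327924383386383
   cup [0.6624 0.0278] free [0.6624 0.0278 0.028 ] top z 0.060316732261401045 268 handle -43.49527891305098 51
black saucer [ 0.4489 -0.2398  0.0553] rim z 0.012907029941121653
   cup [ 0.4472 -0.2396] free [ 0.4472 -0.2396  0.0279] top z 0.060153906065811655 223 handle -43.70296275148433 48
bowl [ 0.4335 -0.0177] [0.5128 0.0611] 0.07153103177391143
jug [ 0.6252 -0.2618] [ 0.6977 -0.1705] 0.07766653278927246
turq [0.8215 0.0477]
green [ 0.8168 -0.1269]
```

```bash
cat >> h.py <<'E'
def go(x,y,z,jaw=None):
    o=get_obs(); Rm=R.from_euler('xyz',o['orientation'],degrees=True).as_matrix(); tw=0
    cur=np.degrees(np.arctan2(Rm[1,1],Rm[0,1]))
    if jaw is not None:
        d=(jaw-cur+90)%180-90; tw=-np.radians(d)
    # ideal tool pointing straight down
    a=np.radians(cur)-tw; X=np.array([0,0,-1.]); Y=np.array([np.cos(a),np.sin(a),0]); Z=np.cross(X,Y)
    L=np.array([X,Y,Z])@(np.array([x,y,z])-o['tool_pos'])*1000
    print('t %.2f pos'%o['clock'],np.round(o['tool_pos'],4),'toolx',np.round(Rm[:,0],3),'jaw %.1f j6 %.0f open %.1f F %s'%(cur,o['joint_pos'][5],o['opening']*1000,np.round(o['force'],1)))
    print('   twist %.3f then linear'%tw,np.round(L,1),'len %.0f'%np.linalg.norm(L))
E
python3 -c "
from h import *
print(tcp_to_grasp)
go(.4465,-.2386,.15,46.4)"
```

```text
0.0188
t 1.10 pos [ 0.2558 -0.6246  0.2266] toolx [ 0.  0. -1.] jaw 112.3 j6 -17 open 87.6 F [ 0.5  0.3 -0.4]
   twist 1.150 then linear [  76.6  411.  -128.1] len 437
```

```bash
python3 -m pendant '[{"claw":87,"linear":[0,0,0],"twist":0.115},{"claw":87,"linear":[0,0,0],"twist":0.115},{"claw":87,"linear":[0,0,0],"twist":0.115},{"claw":87,"linear":[0,0,0],"twist":0.115},{"claw":87,"linear":[0,0,0],"twist":0.115},{"claw":87,"linear":[0,0,0],"twist":0.115},{"claw":87,"linear":[0,0,0],"twist":0.115},{"claw":87,"linear":[0,0,0],"twist":0.115},{"claw":87,"linear":[0,0,0],"twist":0.115},{"claw":87,"linear":[0,0,0],"twist":0.115}]'; python3 -c "
from h import *
go(.4465,-.2386,.15,46.4)"
```

```text
clock: 1.93
tool_pos: [0.2558, -0.6246, 0.2266]
orientation: [-16.0, 90.0, -60.0]
force: [-0.3, -0.0, -0.4]
opening: 0.0869
t 1.93 pos [ 0.2558 -0.6246  0.2266] toolx [ 0. -0. -1.] jaw 46.1 j6 -83 open 86.9 F [-0.3 -0.  -0.4]
   twist -0.006 then linear [  76.6  411.  -128.1] len 437
```

```bash
python3 -m pendant '[{"claw":87,"linear":[0,25,-8],"twist":0},{"claw":87,"linear":[0,25,-8],"twist":0},{"claw":87,"linear":[0,25,-8],"twist":0},{"claw":87,"linear":[0,25,-8],"twist":0},{"claw":87,"linear":[0,25,-8],"twist":0},{"claw":87,"linear":[0,25,-8],"twist":0},{"claw":87,"linear":[0,25,-8],"twist":0},{"claw":87,"linear":[0,25,-8],"twist":0},{"claw":87,"linear":[0,25,-8],"twist":0},{"claw":87,"linear":[0,25,-8],"twist":0}]' >/dev/null; python3 -m pendant '[{"claw":87,"linear":[6,20,-6],"twist":0},{"claw":87,"linear":[10,20,-6],"twist":0},{"claw":87,"linear":[10,20,-6],"twist":0},{"claw":87,"linear":[10,20,-6],"twist":0},{"claw":87,"linear":[10,20,-6],"twist":0},{"claw":87,"linear":[10,20,-6],"twist":0},{"claw":87,"linear":[10,20,-6],"twist":0},{"claw":87,"linear":[10,21,-6],"twist":0},{"claw":87,"linear":[0,0,0],"twist":0},{"claw":87,"linear":[0,0,0],"twist":0}]'; python3 - <<'E'
from h import *
P=camera_params('wrist');I,D=snapshot('wrist');cv2.imwrite('pics/w1.png',I[:,:,::-1])
W=cloud('wrist',P,D); q=np.array([.4465,-.2386])
near=np.hypot(W[...,0]-q[0],W[...,1]-q[1])<.05
for h in (.05,.045):
    p=W[near&(W[...,2]>h)]
    if len(p)>20: zt=np.percentile(p[:,2],90); print(len(p),zt,circ(p[p[:,2]>zt-.006][:,:2]))
go(.4465,-.2386,.024,46.4)
E
```

```text
clock: 3.6
tool_pos: [0.4468, -0.2379, 0.1502]
orientation: [-140.0, 89.9, 176.6]
force: [-0.8, 0.1, -0.2]
opening: 0.0869
51641 0.26577312997540925 [ 0.62804605 -0.41473059  0.27841268]
51921 0.26574208332245525 [ 0.62594063 -0.41300576  0.27569538]
t 3.65 pos [ 0.4469 -0.2385  0.1507] toolx [-0. -0. -1.] jaw 46.5 j6 -128 open 87.2 F [-0.2  0.1 -0.3]
   twist 0.001 then linear [126.7  -0.3  -0.2] len 127
```

View pics/w1.png

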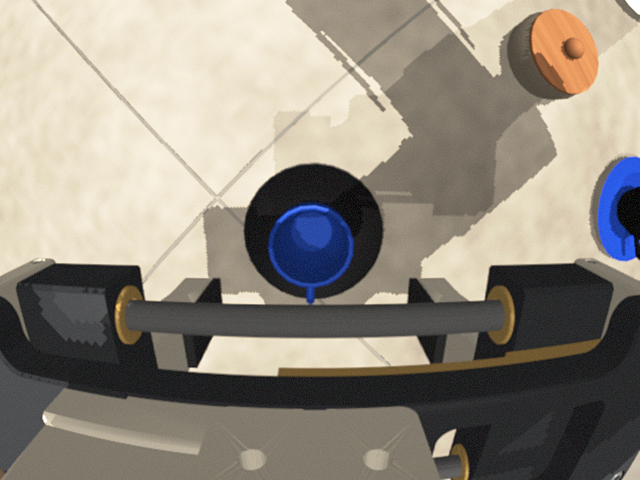

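The wrist view shows the blue cup (311,245) centred between the fingers, with its handle at (311,293) across the jaw axis.

```bash
python3 -m pendant '[{"claw":87,"linear":[16,0,0],"twist":0},{"claw":87,"linear":[16,0,0],"twist":0},{"claw":87,"linear":[16,0,0],"twist":0},{"claw":87,"linear":[16,0,0],"twist":0},{"claw":87,"linear":[16,0,0],"twist":0},{"claw":87,"linear":[16,0,0],"twist":0},{"claw":87,"linear":[16,0,0],"twist":0},{"claw":87,"linear":[12,0,0],"twist":0},{"claw":87,"linear":[0,0,0],"twist":0},{"claw":87,"linear":[0,0,0],"twist":0}]'; python3 -m pendant '[{"claw":70,"linear":[0,0,0],"twist":0},{"claw":64,"linear":[0,0,0],"twist":0},{"claw":60,"linear":[0,0,0],"twist":0},{"claw":58,"linear":[0,0,0],"twist":0},{"claw":56,"linear":[0,0,0],"twist":0},{"claw":54,"linear":[0,0,0],"twist":0},{"claw":50,"linear":[0,0,0],"twist":0},{"claw":45,"linear":[0,0,0],"twist":0},{"claw":40,"linear":[0,0,0],"twist":0},{"claw":40,"linear":[0,0,0],"twist":0}]'; python3 -c "
from h import *
go(.55,-.10,.13)"
```

```text
clock: 4.48
tool_pos: [0.4464, -0.2394, 0.0267]
orientation: [-127.8, 90.0, -171.5]
force: [0.7, 0.5, 0.6]
opening: 0.0868
clock: 5.32
tool_pos: [0.4469, -0.2389, 0.0269]
orientation: [2.8, 90.0, -40.8]
force: [-2.1, -1.1, 5.7]
opening: 0.0572
t 5.32 pos [ 0.4469 -0.2389  0.0269] toolx [ 0. -0. -1.] jaw 46.4 j6 -128 open 57.2 F [-2.1 -1.1  5.7]
   twist 0.000 then linear [-103.1  171.7  -21.1] len 201
```

```bash
python3 -m pendant '[{"claw":40,"linear":[-4,0,0],"twist":0},{"claw":40,"linear":[-8,0,0],"twist":0},{"claw":40,"linear":[-12,0,0],"twist":0},{"claw":40,"linear":[-12,0,0],"twist":0},{"claw":40,"linear":[-12,0,0],"twist":0},{"claw":40,"linear":[-12,0,0],"twist":0},{"claw":40,"linear":[-10,0,0],"twist":0},{"claw":40,"linear":[0,10,-1],"twist":0},{"claw":40,"linear":[0,15,-2],"twist":0},{"claw":40,"linear":[0,20,-2],"twist":0}]';  python3 -m pendant '[{"claw":40,"linear":[0,20,-2],"twist":0},{"claw":40,"linear":[0,20,-2],"twist":0},{"claw":40,"linear":[0,20,-3],"twist":0},{"claw":40,"linear":[0,20,-3],"twist":0},{"claw":40,"linear":[0,20,-3],"twist":0},{"claw":40,"linear":[0,17,-2],"twist":0},{"claw":40,"linear":[0,10,-1],"twist":0},{"claw":40,"linear":[0,0,0],"twist":0},{"claw":40,"linear":[0,0,0],"twist":0},{"claw":40,"linear":[0,0,0],"twist":0}]'; python3 - <<'E'
from h import *
I,D=snapshot('wrist');cv2.imwrite('pics/w2.png',cv2.resize(I[:,:,::-1],(480,360)))
go(.55,-.10,.023)
E
```

```text
clock: 6.15
tool_pos: [0.4739, -0.2023, 0.0966]
orientation: [121.5, 90.0, 77.8]
force: [0.8, -0.9, -1.0]
opening: 0.0575
clock: 6.98
tool_pos: [0.5495, -0.1001, 0.0963]
orientation: [-136.2, 89.9, -179.8]
force: [0.2, 0.1, -1.4]
opening: 0.0574
t 7.03 pos [ 0.5495 -0.1003  0.0964] toolx [-0.001 -0.    -1.   ] jaw 46.4 j6 -143 open 57.6 F [ 0.8  0.3 -0.8]
   twist 0.000 then linear [73.4  0.6  0.2] len 73
```

View pics/w2.png

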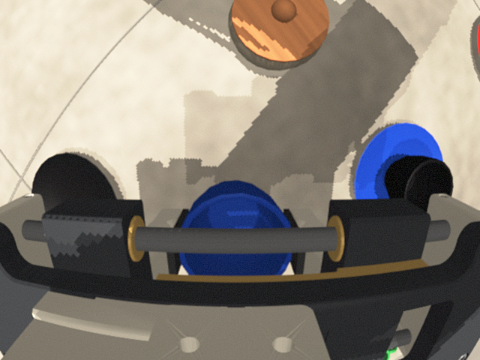

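The blue cup is held and upright, and the path is clear.

```bash
python3 -m pendant '[{"claw":40,"linear":[10,0,0],"twist":0},{"claw":40,"linear":[12,0,0],"twist":0},{"claw":40,"linear":[12,0,0],"twist":0},{"claw":40,"linear":[12,0,0],"twist":0},{"claw":40,"linear":[10,0,0],"twist":0},{"claw":40,"linear":[7,0,0],"twist":0},{"claw":40,"linear":[4,0,0],"twist":0},{"claw":40,"linear":[3,0,0],"twist":0},{"claw":40,"linear":[2,0,0],"twist":0},{"claw":40,"linear":[1,0,0],"twist":0}]';  python3 -m pendant '[{"claw":40,"linear":[0,0,0],"twist":0},{"claw":58,"linear":[0,0,0],"twist":0},{"claw":62,"linear":[0,0,0],"twist":0},{"claw":70,"linear":[0,0,0],"twist":0},{"claw":87,"linear":[0,0,0],"twist":0},{"claw":87,"linear":[0,0,0],"twist":0},{"claw":87,"linear":[0,0,0],"twist":0},{"claw":87,"linear":[0,0,0],"twist":0},{"claw":87,"linear":[-10,0,0],"twist":0},{"claw":87,"linear":[-20,0,0],"twist":0}]'; python3 -c "
from h import *
go(.6615,.0289,.13,46.4)"
```

```text
clock: 7.87
tool_pos: [0.5503, -0.0997, 0.0236]
orientation: [43.7, 90.0, 0.1]
force: [-0.5, 0.6, -1.8]
opening: 0.0569
clock: 8.7
tool_pos: [0.5484, -0.0999, 0.0523]
orientation: [-131.3, 89.7, -175.0]
force: [-0.2, 0.8, 0.4]
opening: 0.0869
t 8.70 pos [ 0.5484 -0.0999  0.0523] toolx [-0.005 -0.    -1.   ] jaw 46.4 j6 -143 open 86.9 F [-0.2  0.8  0.4]
   twist -0.001 then linear [-77.7 171.3  -6.9] len 188
```

```bash
python3 -m pendant '[{"claw":87,"linear":[-20,0,0],"twist":0},{"claw":87,"linear":[-20,0,0],"twist":0},{"claw":87,"linear":[-20,0,0],"twist":0},{"claw":87,"linear":[-17,0,0],"twist":0},{"claw":87,"linear":[0,20,-1],"twist":0},{"claw":87,"linear":[0,25,-1],"twist":0},{"claw":87,"linear":[0,25,-1],"twist":0},{"claw":87,"linear":[0,25,-1],"twist":0},{"claw":87,"linear":[0,25,-1],"twist":0},{"claw":87,"linear":[0,25,-1],"twist":0}]';  python3 -m pendant '[{"claw":87,"linear":[0,16,0],"twist":0},{"claw":87,"linear":[0,10,0],"twist":0},{"claw":87,"linear":[0,0,0],"twist":0},{"claw":87,"linear":[0,0,0],"twist":0},{"claw":87,"linear":[0,0,0],"twist":0},{"claw":87,"linear":[0,0,0],"twist":0},{"claw":87,"linear":[0,0,0],"twist":0},{"claw":87,"linear":[0,0,0],"twist":0},{"claw":87,"linear":[0,0,0],"twist":0},{"claw":87,"linear":[0,0,0],"twist":0}]'; python3 - <<'E'
from h import *
I,D=snapshot('wrist');cv2.imwrite('pics/w3.png',cv2.resize(I[:,:,::-1],(480,360)))
I,D=snapshot('top');cv2.imwrite('pics/t3.png',I[:,:,::-1])
go(.6615,.0289,.027,46.4)
E
```

```text
clock: 9.53
tool_pos: [0.6466, 0.0107, 0.1309]
orientation: [74.0, 90.0, 30.4]
force: [-0.3, -0.5, -0.3]
opening: 0.087
clock: 10.37
tool_pos: [0.6637, 0.028, 0.1308]
orientation: [64.7, 90.0, 21.1]
force: [1.3, -0.8, -0.6]
opening: 0.087
t 10.47 pos [0.6637 0.0281 0.1306] toolx [ 0.  0. -1.] jaw 46.4 j6 -153 open 87.0 F [ 0.1  0.6 -0.3]
   twist -0.000 then linear [103.6  -0.9  -2.2] len 104
```

View pics/w3.png

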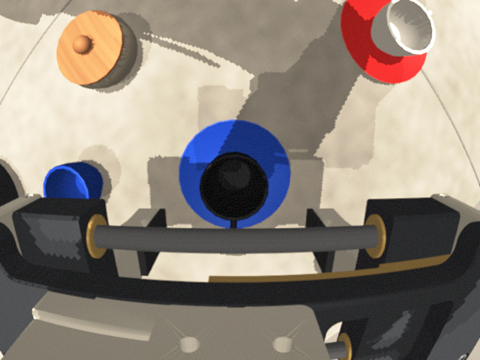

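The wrist view shows the black cup at (234,187) centred between the fingers. The parked blue cup stands upright at (72,185).

```bash
python3 -m pendant '[{"claw":87,"linear":[13,-1,-2],"twist":0},{"claw":87,"linear":[16,0,0],"twist":0},{"claw":87,"linear":[16,0,0],"twist":0},{"claw":87,"linear":[16,0,0],"twist":0},{"claw":87,"linear":[16,0,0],"twist":0},{"claw":87,"linear":[14,0,0],"twist":0},{"claw":87,"linear":[8,0,0],"twist":0},{"claw":87,"linear":[5,0,0],"twist":0},{"claw":87,"linear":[0,0,0],"twist":0},{"claw":87,"linear":[0,0,0],"twist":0}]'; python3 -m pendant '[{"claw":70,"linear":[0,0,0],"twist":0},{"claw":64,"linear":[0,0,0],"twist":0},{"claw":60,"linear":[0,0,0],"twist":0},{"claw":58,"linear":[0,0,0],"twist":0},{"claw":56,"linear":[0,0,0],"twist":0},{"claw":54,"linear":[0,0,0],"twist":0},{"claw":50,"linear":[0,0,0],"twist":0},{"claw":45,"linear":[0,0,0],"twist":0},{"claw":40,"linear":[0,0,0],"twist":0},{"claw":40,"linear":[0,0,0],"twist":0}]'; python3 -m pendant '[{"claw":40,"linear":[-4,0,0],"twist":0},{"claw":40,"linear":[-8,0,0],"twist":0},{"claw":40,"linear":[-14,0,0],"twist":0},{"claw":40,"linear":[-15,0,0],"twist":0},{"claw":40,"linear":[-15,0,0],"twist":0},{"claw":40,"linear":[-15,0,0],"twist":0},{"claw":40,"linear":[-15,0,0],"twist":0},{"claw":40,"linear":[-15,0,0],"twist":0},{"claw":40,"linear":[-10,0,0],"twist":0},{"claw":40,"linear":[-5,0,0],"twist":0}]'; python3 -c "
from h import *
go(.4483,-.239,.14,46.4)"
```

```text
clock: 11.3
tool_pos: [0.6619, 0.0289, 0.027]
orientation: [33.8, 90.0, -9.8]
force: [-0.3, -0.5, -0.6]
opening: 0.087
clock: 12.13
tool_pos: [0.6616, 0.0287, 0.0268]
orientation: [10.7, 90.0, -32.9]
force: [-0.9, -1.1, 4.3]
opening: 0.0573
clock: 12.97
tool_pos: [0.6623, 0.0291, 0.1446]
orientation: [59.3, 89.9, 15.7]
force: [-0.6, 0.9, -1.7]
opening: 0.0577
t 12.97 pos [0.6623 0.0291 0.1446] toolx [ 0.002  0.001 -1.   ] jaw 46.4 j6 -153 open 57.7 F [-0.6  0.9 -1.7]
   twist -0.000 then linear [   4.6 -341.8   29.9] len 343
```

```bash
python3 -m pendant '[{"claw":40,"linear":[0,-8,1],"twist":0},{"claw":40,"linear":[0,-16,1],"twist":0},{"claw":40,"linear":[0,-22,2],"twist":0},{"claw":40,"linear":[0,-22,2],"twist":0},{"claw":40,"linear":[0,-22,2],"twist":0},{"claw":40,"linear":[0,-22,2],"twist":0},{"claw":40,"linear":[0,-22,2],"twist":0},{"claw":40,"linear":[0,-22,2],"twist":0},{"claw":40,"linear":[0,-22,2],"twist":0},{"claw":40,"linear":[0,-22,2],"twist":0}]'; python3 -m pendant '[{"claw":40,"linear":[0,-22,2],"twist":0},{"claw":40,"linear":[0,-22,2],"twist":0},{"claw":40,"linear":[0,-22,2],"twist":0},{"claw":40,"linear":[0,-22,2],"twist":0},{"claw":40,"linear":[0,-22,2],"twist":0},{"claw":40,"linear":[0,-18,1],"twist":0},{"claw":40,"linear":[0,-10,1],"twist":0},{"claw":40,"linear":[0,-4,0],"twist":0},{"claw":40,"linear":[0,0,0],"twist":0},{"claw":40,"linear":[0,0,0],"twist":0}]'; python3 - <<'E'
from h import *
I,D=snapshot('wrist');cv2.imwrite('pics/w4.png',cv2.resize(I[:,:,::-1],(480,360)))
go(.4483,-.239,.0275)
E
```

```text
clock: 13.8
tool_pos: [0.5348, -0.1294, 0.1415]
orientation: [-141.5, 89.9, 174.9]
force: [0.1, 0.1, -1.4]
opening: 0.0571
clock: 14.63
tool_pos: [0.4475, -0.2393, 0.1423]
orientation: [-167.4, 90.0, 149.0]
force: [-0.1, 0.7, -1.0]
opening: 0.0574
t 14.68 pos [ 0.4478 -0.2391  0.1424] toolx [ 0.  0. -1.] jaw 46.4 j6 -128 open 57.5 F [-0.1  1.  -1.9]
   twist 0.000 then linear [114.9   0.4   0.3] len 115
```

```bash
python3 -m pendant '[{"claw":40,"linear":[10,0,0],"twist":0},{"claw":40,"linear":[16,0,0],"twist":0},{"claw":40,"linear":[18,0,0],"twist":0},{"claw":40,"linear":[18,0,0],"twist":0},{"claw":40,"linear":[16,0,0],"twist":0},{"claw":40,"linear":[14,0,0],"twist":0},{"claw":40,"linear":[10,0,0],"twist":0},{"claw":40,"linear":[6,0,0],"twist":0},{"claw":40,"linear":[4,0,0],"twist":0},{"claw":40,"linear":[2,0,0],"twist":0}]';  python3 -m pendant '[{"claw":40,"linear":[1,0,0],"twist":0},{"claw":58,"linear":[0,0,0],"twist":0},{"claw":62,"linear":[0,0,0],"twist":0},{"claw":70,"linear":[0,0,0],"twist":0},{"claw":87,"linear":[0,0,0],"twist":0},{"claw":87,"linear":[0,0,0],"twist":0},{"claw":87,"linear":[0,0,0],"twist":0},{"claw":87,"linear":[0,0,0],"twist":0},{"claw":87,"linear":[-10,0,0],"twist":0},{"claw":87,"linear":[-20,0,0],"twist":0}]'; python3 -m pendant '[{"claw":87,"linear":[-20,0,0],"twist":0},{"claw":87,"linear":[-20,0,0],"twist":0},{"claw":87,"linear":[-20,0,0],"twist":0},{"claw":87,"linear":[-17,0,0],"twist":0},{"claw":87,"linear":[0,20,-2],"twist":0},{"claw":87,"linear":[0,25,-3],"twist":0},{"claw":87,"linear":[0,25,-3],"twist":0},{"claw":87,"linear":[0,25,-3],"twist":0},{"claw":87,"linear":[0,25,-3],"twist":0},{"claw":87,"linear":[0,25,-3],"twist":0}]';python3 - <<'E'
from h import *
go(.55,-.1,.13)
E
```

```text
clock: 15.52
tool_pos: [0.4475, -0.2393, 0.0281]
orientation: [-141.3, 90.0, 175.1]
force: [0.1, -0.2, -0.7]
opening: 0.0574
clock: 16.35
tool_pos: [0.4457, -0.2391, 0.0565]
orientation: [-146.5, 89.7, 169.9]
force: [-0.1, -0.1, 0.5]
opening: 0.087
clock: 17.18
tool_pos: [0.5357, -0.1218, 0.1355]
orientation: [42.7, 90.0, -0.9]
force: [-0.4, -0.5, -0.3]
opening: 0.0869
t 17.18 pos [ 0.5357 -0.1218  0.1355] toolx [ 0.001 -0.    -1.   ] jaw 46.4 j6 -141 open 86.9 F [-0.4 -0.5 -0.3]
   twist 0.000 then linear [ 5.5 25.6 -4.6] len 27
```

Next, centre over the parked blue cup and check all cups from the top camera.

```bash
python3 -m pendant '[{"claw":87,"linear":[0,15,-3],"twist":0},{"claw":87,"linear":[0,10,-2],"twist":0},{"claw":87,"linear":[0,0,0],"twist":0},{"claw":87,"linear":[0,0,0],"twist":0},{"claw":87,"linear":[0,0,0],"twist":0},{"claw":87,"linear":[0,0,0],"twist":0},{"claw":87,"linear":[0,0,0],"twist":0},{"claw":87,"linear":[0,0,0],"twist":0},{"claw":87,"linear":[0,0,0],"twist":0},{"claw":87,"linear":[0,0,0],"twist":0}]'; python3 - <<'E'
from h import *
I,D=snapshot('wrist');W=I[:,:,::-1]
T,D=snapshot('top')
cv2.imwrite('pics/w5.png',np.hstack([cv2.resize(W,(400,300)),cv2.resize(T[:,:,::-1],(400,300))]))
go(.55,-.1,.0225)
E
```

```text
clock: 18.02
tool_pos: [0.5486, -0.1014, 0.1346]
orientation: [43.6, 90.0, -0.1]
force: [-0.1, 0.1, -0.6]
opening: 0.087
t 18.12 pos [ 0.5487 -0.1013  0.1346] toolx [-0.  0. -1.] jaw 46.4 j6 -143 open 86.8 F [0.3 0.7 0.1]
   twist 0.000 then linear [1.121e+02 1.800e+00 1.000e-01] len 112
```

View pics/w5.png

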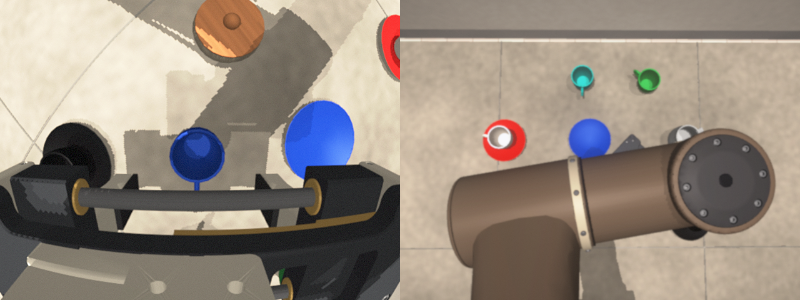

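The blue cup is centred at (197,152) and the blue saucer is free at (318,138). The black cup is on its own saucer at (75,150).

```bash
python3 -m pendant '[{"claw":87,"linear":[14,2,0],"twist":0},{"claw":87,"linear":[16,0,0],"twist":0},{"claw":87,"linear":[16,0,0],"twist":0},{"claw":87,"linear":[16,0,0],"twist":0},{"claw":87,"linear":[16,0,0],"twist":0},{"claw":87,"linear":[14,0,0],"twist":0},{"claw":87,"linear":[12,0,0],"twist":0},{"claw":87,"linear":[8,0,0],"twist":0},{"claw":87,"linear":[0,0,0],"twist":0},{"claw":87,"linear":[0,0,0],"twist":0}]'; python3 -m pendant '[{"claw":70,"linear":[0,0,0],"twist":0},{"claw":64,"linear":[0,0,0],"twist":0},{"claw":60,"linear":[0,0,0],"twist":0},{"claw":58,"linear":[0,0,0],"twist":0},{"claw":56,"linear":[0,0,0],"twist":0},{"claw":54,"linear":[0,0,0],"twist":0},{"claw":50,"linear":[0,0,0],"twist":0},{"claw":45,"linear":[0,0,0],"twist":0},{"claw":40,"linear":[0,0,0],"twist":0},{"claw":40,"linear":[0,0,0],"twist":0}]'; python3 -m pendant '[{"claw":40,"linear":[-4,0,0],"twist":0},{"claw":40,"linear":[-8,0,0],"twist":0},{"claw":40,"linear":[-14,0,0],"twist":0},{"claw":40,"linear":[-15,0,0],"twist":0},{"claw":40,"linear":[-15,0,0],"twist":0},{"claw":40,"linear":[-15,0,0],"twist":0},{"claw":40,"linear":[-10,0,0],"twist":0},{"claw":40,"linear":[-5,0,0],"twist":0},{"claw":40,"linear":[0,8,0],"twist":0},{"claw":40,"linear":[0,16,0],"twist":0}]'; python3 -c "
from h import *
go(.662,.0286,.12,46.4)"
```

```text
clock: 18.95
tool_pos: [0.5501, -0.0998, 0.0224]
orientation: [-116.7, 90.0, -160.3]
force: [-0.2, -0.2, -0.3]
opening: 0.087
clock: 19.78
tool_pos: [0.5502, -0.0998, 0.0228]
orientation: [5.9, 90.0, -37.7]
force: [-1.6, -1.8, 5.9]
opening: 0.0574
clock: 20.62
tool_pos: [0.5661, -0.0825, 0.1085]
orientation: [-173.5, 90.0, 142.8]
force: [-0.2, 0.7, -1.2]
opening: 0.0573
t 20.62 pos [ 0.5661 -0.0825  0.1085] toolx [-0.  0. -1.] jaw 46.3 j6 -145 open 57.3 F [-0.2  0.7 -1.2]
   twist -0.002 then linear [-11.5 146.6  -7.2] len 147
```

```bash
python3 -m pendant '[{"claw":40,"linear":[0,20,-1],"twist":0},{"claw":40,"linear":[0,22,-1],"twist":0},{"claw":40,"linear":[0,22,-1],"twist":0},{"claw":40,"linear":[0,22,-1],"twist":0},{"claw":40,"linear":[0,22,-1],"twist":0},{"claw":40,"linear":[0,20,-1],"twist":0},{"claw":40,"linear":[0,12,-1],"twist":0},{"claw":40,"linear":[0,6,0],"twist":0},{"claw":40,"linear":[0,0,0],"twist":0},{"claw":40,"linear":[0,0,0],"twist":0}]'; python3 - <<'E'
from h import *
go(.662,.0286,.028)
E
```

```text
clock: 21.45
tool_pos: [0.6619, 0.0283, 0.1078]
orientation: [-123.8, 89.9, -167.4]
force: [0.7, 0.6, 0.3]
opening: 0.0575
t 21.45 pos [0.6619 0.0283 0.1078] toolx [-0.001 -0.    -1.   ] jaw 46.4 j6 -153 open 57.5 F [0.7 0.6 0.3]
   twist 0.000 then linear [79.8  0.3 -0.1] len 80
```

```bash
python3 -m pendant '[{"claw":40,"linear":[8,0,0],"twist":0},{"claw":40,"linear":[12,0,0],"twist":0},{"claw":40,"linear":[14,0,0],"twist":0},{"claw":40,"linear":[14,0,0],"twist":0},{"claw":40,"linear":[12,0,0],"twist":0},{"claw":40,"linear":[8,0,0],"twist":0},{"claw":40,"linear":[5,0,0],"twist":0},{"claw":40,"linear":[4,0,0],"twist":0},{"claw":40,"linear":[2,0,0],"twist":0},{"claw":40,"linear":[1,0,0],"twist":0}]';  python3 -m pendant '[{"claw":40,"linear":[0,0,0],"twist":0},{"claw":58,"linear":[0,0,0],"twist":0},{"claw":62,"linear":[0,0,0],"twist":0},{"claw":70,"linear":[0,0,0],"twist":0},{"claw":87,"linear":[0,0,0],"twist":0},{"claw":87,"linear":[0,0,0],"twist":0},{"claw":87,"linear":[0,0,0],"twist":0},{"claw":87,"linear":[0,0,0],"twist":0},{"claw":87,"linear":[-10,0,0],"twist":0},{"claw":87,"linear":[-20,0,0],"twist":0}]'; python3 -m pendant '[{"claw":87,"linear":[-20,0,0],"twist":0},{"claw":87,"linear":[-20,0,0],"twist":0},{"claw":87,"linear":[-20,0,0],"twist":0},{"claw":87,"linear":[-20,0,0],"twist":0},{"claw":87,"linear":[0,0,0],"twist":0.1},{"claw":87,"linear":[0,0,0],"twist":0.1},{"claw":87,"linear":[0,0,0],"twist":0},{"claw":87,"linear":[0,0,0],"twist":0},{"claw":87,"linear":[0,0,0],"twist":0},{"claw":87,"linear":[0,0,0],"twist":0}]';python3 - <<'E'
from h import *
go(.4775,.2428,.14,35)
E
```

```text
clock: 22.28
tool_pos: [0.6625, 0.0282, 0.0286]
orientation: [50.4, 90.0, 6.8]
force: [0.0, -0.1, -0.8]
opening: 0.0576
clock: 23.12
tool_pos: [0.6606, 0.0277, 0.0568]
orientation: [-123.0, 89.7, -166.6]
force: [-0.2, 0.4, 1.0]
opening: 0.0867
clock: 23.95
tool_pos: [0.6622, 0.0281, 0.1384]
orientation: [-101.7, 90.0, -156.6]
force: [0.7, -0.2, -0.7]
opening: 0.087
t 23.95 pos [0.6622 0.0281 0.1384] toolx [-0. -0. -1.] jaw 35.1 j6 -164 open 87.0 F [ 0.7 -0.2 -0.7]
   twist 0.001 then linear [  -1.6  -28.2 -281.8] len 283
```

Joint 6 would pass its range here, so I take the half turn first.

```bash
python3 -m pendant '[{"claw":87,"linear":[0,0,0],"twist":-0.105},{"claw":87,"linear":[0,0,0],"twist":-0.105},{"claw":87,"linear":[0,0,0],"twist":-0.105},{"claw":87,"linear":[0,0,0],"twist":-0.105},{"claw":87,"linear":[0,0,0],"twist":-0.105},{"claw":87,"linear":[0,0,0],"twist":-0.105},{"claw":87,"linear":[0,0,0],"twist":-0.105},{"claw":87,"linear":[0,0,0],"twist":-0.105},{"claw":87,"linear":[0,0,0],"twist":-0.105},{"claw":87,"linear":[0,0,0],"twist":-0.105}]' >/dev/null
python3 -m pendant '[{"claw":87,"linear":[0,0,0],"twist":-0.105},{"claw":87,"linear":[0,0,0],"twist":-0.105},{"claw":87,"linear":[0,0,0],"twist":-0.105},{"claw":87,"linear":[0,0,0],"twist":-0.105},{"claw":87,"linear":[0,0,0],"twist":-0.105},{"claw":87,"linear":[0,0,0],"twist":-0.105},{"claw":87,"linear":[0,0,0],"twist":-0.105},{"claw":87,"linear":[0,0,0],"twist":-0.105},{"claw":87,"linear":[0,0,0],"twist":-0.105},{"claw":87,"linear":[0,0,0],"twist":-0.105}]' >/dev/null
python3 -m pendant '[{"claw":87,"linear":[0,0,0],"twist":-0.105},{"claw":87,"linear":[0,0,0],"twist":-0.105},{"claw":87,"linear":[0,0,0],"twist":-0.105},{"claw":87,"linear":[0,0,0],"twist":-0.105},{"claw":87,"linear":[0,0,0],"twist":-0.105},{"claw":87,"linear":[0,0,0],"twist":-0.105},{"claw":87,"linear":[0,0,0],"twist":-0.105},{"claw":87,"linear":[0,0,0],"twist":-0.105},{"claw":87,"linear":[0,0,0],"twist":-0.105},{"claw":87,"linear":[0,0,0],"twist":-0.105}]' >/dev/null
python3 - <<'E'
from h import *
go(.4775,.2428,.14,35)
E
```

```text
t 26.45 pos [0.6622 0.0281 0.1383] toolx [-0.001 -0.    -1.   ] jaw -144.2 j6 17 open 86.9 F [-0.9 -0.3 -0.2]
   twist 0.014 then linear [ -1.7  28.2 281.8] len 283
```

```bash
python3 -m pendant '[{"claw":87,"linear":[0,0,0],"twist":0.014},{"claw":87,"linear":[0,1,12],"twist":0},{"claw":87,"linear":[0,3,25],"twist":0},{"claw":87,"linear":[0,3,25],"twist":0},{"claw":87,"linear":[0,3,25],"twist":0},{"claw":87,"linear":[0,3,25],"twist":0},{"claw":87,"linear":[0,3,25],"twist":0},{"claw":87,"linear":[0,3,25],"twist":0},{"claw":87,"linear":[0,3,25],"twist":0},{"claw":87,"linear":[0,3,25],"twist":0}]' >/dev/null
python3 -m pendant '[{"claw":87,"linear":[0,2,25],"twist":0},{"claw":87,"linear":[0,1,25],"twist":0},{"claw":87,"linear":[0,0,14],"twist":0},{"claw":87,"linear":[0,0,6],"twist":0},{"claw":87,"linear":[0,0,0],"twist":0},{"claw":87,"linear":[0,0,0],"twist":0},{"claw":87,"linear":[0,0,0],"twist":0},{"claw":87,"linear":[0,0,0],"twist":0},{"claw":87,"linear":[0,0,0],"twist":0},{"claw":87,"linear":[0,0,0],"twist":0}]' >/dev/null
python3 - <<'E'
from h import *
I,D=snapshot('wrist');W=I[:,:,::-1]
T,D=snapshot('scene')
cv2.imwrite('pics/w6.png',np.hstack([cv2.resize(W,(400,300)),cv2.resize(T[:,:,::-1],(400,300))]))
go(.4775,.2428,.027,35)
E
```

```text
t 28.22 pos [0.4793 0.244  0.1385] toolx [-0. -0. -1.] jaw -145.4 j6 -13 open 87.4 F [-0.5  0.4  1.1]
   twist -0.008 then linear [1.115e+02 2.200e+00 1.000e-01] len 112
```

View pics/w6.png

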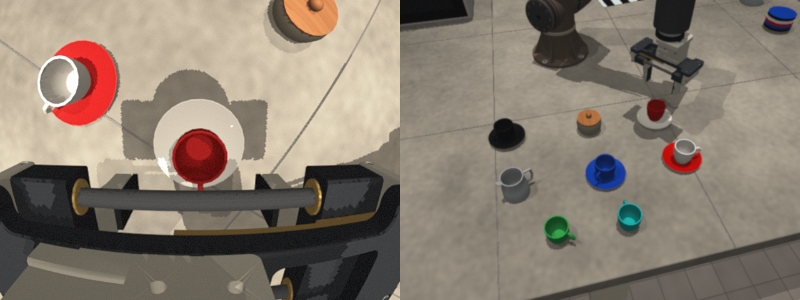

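The scene view shows black (506,130) and blue (605,170) on their own saucers. In the wrist view the red cup (200,158) is centred between the fingers.

```bash
python3 -m pendant '[{"claw":87,"linear":[14,2,0],"twist":-0.008},{"claw":87,"linear":[16,0,0],"twist":0},{"claw":87,"linear":[16,0,0],"twist":0},{"claw":87,"linear":[16,0,0],"twist":0},{"claw":87,"linear":[16,0,0],"twist":0},{"claw":87,"linear":[14,0,0],"twist":0},{"claw":87,"linear":[12,0,0],"twist":0},{"claw":87,"linear":[7,0,0],"twist":0},{"claw":87,"linear":[0,0,0],"twist":0},{"claw":87,"linear":[0,0,0],"twist":0}]'; python3 -m pendant '[{"claw":70,"linear":[0,0,0],"twist":0},{"claw":64,"linear":[0,0,0],"twist":0},{"claw":60,"linear":[0,0,0],"twist":0},{"claw":58,"linear":[0,0,0],"twist":0},{"claw":56,"linear":[0,0,0],"twist":0},{"claw":54,"linear":[0,0,0],"twist":0},{"claw":50,"linear":[0,0,0],"twist":0},{"claw":45,"linear":[0,0,0],"twist":0},{"claw":40,"linear":[0,0,0],"twist":0},{"claw":40,"linear":[0,0,0],"twist":0}]'; python3 -m pendant '[{"claw":40,"linear":[-4,0,0],"twist":0},{"claw":40,"linear":[-8,0,0],"twist":0},{"claw":40,"linear":[-14,0,0],"twist":0},{"claw":40,"linear":[-15,0,0],"twist":0},{"claw":40,"linear":[-15,0,0],"twist":0},{"claw":40,"linear":[-15,0,0],"twist":0},{"claw":40,"linear":[-10,0,0],"twist":0},{"claw":40,"linear":[-5,0,0],"twist":0},{"claw":40,"linear":[0,0,0],"twist":0},{"claw":40,"linear":[0,0,0],"twist":0}]'; python3 -c "
from h import *
go(.57,.13,.11)"
```

```text
clock: 29.05
tool_pos: [0.4776, 0.2431, 0.0276]
orientation: [115.1, 90.0, -119.8]
force: [-0.1, -0.1, -0.2]
opening: 0.0869
clock: 29.88
tool_pos: [0.4774, 0.2432, 0.0278]
orientation: [152.3, 90.0, -82.6]
force: [-2.2, -1.2, 5.2]
opening: 0.0573
clock: 30.72
tool_pos: [0.4773, 0.2432, 0.1134]
orientation: [-5.9, 90.0, 119.2]
force: [-0.6, 0.1, -0.1]
opening: 0.0572
t 30.72 pos [0.4773 0.2432 0.1134] toolx [-0.  0. -1.] jaw -144.9 j6 -13 open 57.2 F [-0.6  0.1 -0.1]
   twist 0.000 then linear [   3.4  -10.9 -145.9] len 146
```

```bash
python3 -m pendant '[{"claw":40,"linear":[0,-1,-10],"twist":0},{"claw":40,"linear":[0,-2,-20],"twist":0},{"claw":40,"linear":[0,-2,-22],"twist":0},{"claw":40,"linear":[0,-2,-22],"twist":0},{"claw":40,"linear":[0,-2,-22],"twist":0},{"claw":40,"linear":[0,-2,-22],"twist":0},{"claw":40,"linear":[0,0,-16],"twist":0},{"claw":40,"linear":[0,0,-8],"twist":0},{"claw":40,"linear":[0,0,-4],"twist":0},{"claw":40,"linear":[0,0,0],"twist":0}]'; python3 -m pendant '[{"claw":40,"linear":[8,0,0],"twist":0},{"claw":40,"linear":[14,0,0],"twist":0},{"claw":40,"linear":[16,0,0],"twist":0},{"claw":40,"linear":[16,0,0],"twist":0},{"claw":40,"linear":[13,0,0],"twist":0},{"claw":40,"linear":[9,0,0],"twist":0},{"claw":40,"linear":[5,0,0],"twist":0},{"claw":40,"linear":[4,0,0],"twist":0},{"claw":40,"linear":[2,0,0],"twist":0},{"claw":40,"linear":[2,0,0],"twist":0}]'; python3 -c "
from h import *
go(.57,.13,.023)"
```

```text
clock: 31.55
tool_pos: [0.5703, 0.1292, 0.1127]
orientation: [82.9, 89.9, -152.1]
force: [-0.5, 0.7, -0.9]
opening: 0.0573
clock: 32.38
tool_pos: [0.5706, 0.1304, 0.0248]
orientation: [-100.4, 90.0, 24.6]
force: [-0.3, -0.6, -0.7]
opening: 0.0572
t 32.38 pos [0.5706 0.1304 0.0248] toolx [ 0.001  0.    -1.   ] jaw -144.9 j6 3 open 57.2 F [-0.3 -0.6 -0.7]
   twist 0.000 then linear [1.8 0.8 0. ] len 2
```

```bash
python3 -m pendant '[{"claw":40,"linear":[1,0,0],"twist":0},{"claw":40,"linear":[0.5,0,0],"twist":0},{"claw":58,"linear":[0,0,0],"twist":0},{"claw":62,"linear":[0,0,0],"twist":0},{"claw":70,"linear":[0,0,0],"twist":0},{"claw":87,"linear":[0,0,0],"twist":0},{"claw":87,"linear":[0,0,0],"twist":0},{"claw":87,"linear":[0,0,0],"twist":0},{"claw":87,"linear":[-10,0,0],"twist":0},{"claw":87,"linear":[-20,0,0],"twist":0}]'; python3 -m pendant '[{"claw":87,"linear":[-20,0,0],"twist":0},{"claw":87,"linear":[-20,0,0],"twist":0},{"claw":87,"linear":[-20,0,0],"twist":0},{"claw":87,"linear":[-20,0,0],"twist":0.1},{"claw":87,"linear":[0,0,0],"twist":0.11},{"claw":87,"linear":[0,0,0],"twist":0.11},{"claw":87,"linear":[0,0,0],"twist":0.11},{"claw":87,"linear":[0,0,0],"twist":0.11},{"claw":87,"linear":[0,0,0],"twist":0.11},{"claw":87,"linear":[0,0,0],"twist":0.1}]';python3 - <<'E'
from h import *
go(.662,.2606,.135,-7.7)
E
```

```text
clock: 33.22
tool_pos: [0.5688, 0.1293, 0.0517]
orientation: [81.9, 89.7, -153.0]
force: [0.8, -0.5, 0.2]
opening: 0.0863
clock: 34.05
tool_pos: [0.5704, 0.1301, 0.134]
orientation: [-55.3, 90.0, 26.5]
force: [0.6, 0.2, 0.5]
opening: 0.0867
t 34.05 pos [0.5704 0.1301 0.134 ] toolx [ 0.001  0.    -1.   ] jaw 171.8 j6 -40 open 86.7 F [0.6 0.2 0.5]
   twist -0.009 then linear [ -1.  -73.3 141.6] len 159
```

```bash
python3 -m pendant '[{"claw":87,"linear":[0,-5,10],"twist":0},{"claw":87,"linear":[0,-12,23],"twist":0},{"claw":87,"linear":[0,-12,23],"twist":0},{"claw":87,"linear":[0,-12,23],"twist":0},{"claw":87,"linear":[0,-12,23],"twist":0},{"claw":87,"linear":[0,-12,23],"twist":0},{"claw":87,"linear":[0,-8,17],"twist":0},{"claw":87,"linear":[0,0,0],"twist":0},{"claw":87,"linear":[0,0,0],"twist":0},{"claw":87,"linear":[0,0,0],"twist":0}]' >/dev/null
python3 - <<'E'
from h import *
I,D=snapshot('wrist')
cv2.imwrite('pics/w7.png',cv2.resize(I[:,:,::-1],(400,300)))
go(.662,.2606,.0275,-7.7)
E
```

```text
t 34.93 pos [0.6619 0.2604 0.1333] toolx [-0. -0. -1.] jaw 172.2 j6 -45 open 87.2 F [ 0.8  0.1 -0.1]
   twist -0.003 then linear [ 1.058e+02 -1.000e-01  3.000e-01] len 106
```

View pics/w7.png

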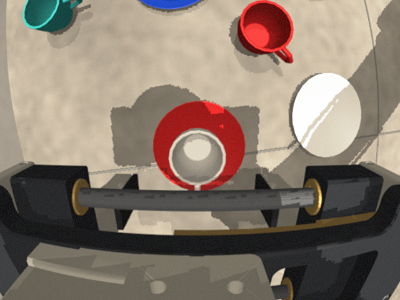

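The white cup is centred at (198,157), the red cup is parked upright at (267,27), and the white saucer is free at (326,113).

```bash
python3 -m pendant '[{"claw":87,"linear":[12,0,0],"twist":0},{"claw":87,"linear":[16,0,0],"twist":0},{"claw":87,"linear":[16,0,0],"twist":0},{"claw":87,"linear":[16,0,0],"twist":0},{"claw":87,"linear":[16,0,0],"twist":0},{"claw":87,"linear":[14,0,0],"twist":0},{"claw":87,"linear":[10,0,0],"twist":0},{"claw":87,"linear":[6,0,0],"twist":0},{"claw":87,"linear":[0,0,0],"twist":0},{"claw":87,"linear":[0,0,0],"twist":0}]'; python3 -m pendant '[{"claw":70,"linear":[0,0,0],"twist":0},{"claw":64,"linear":[0,0,0],"twist":0},{"claw":60,"linear":[0,0,0],"twist":0},{"claw":58,"linear":[0,0,0],"twist":0},{"claw":56,"linear":[0,0,0],"twist":0},{"claw":54,"linear":[0,0,0],"twist":0},{"claw":50,"linear":[0,0,0],"twist":0},{"claw":45,"linear":[0,0,0],"twist":0},{"claw":40,"linear":[0,0,0],"twist":0},{"claw":40,"linear":[0,0,0],"twist":0}]'; python3 -m pendant '[{"claw":40,"linear":[-4,0,0],"twist":0},{"claw":40,"linear":[-8,0,0],"twist":0},{"claw":40,"linear":[-14,0,0],"twist":0},{"claw":40,"linear":[-15,0,0],"twist":0},{"claw":40,"linear":[-15,0,0],"twist":0},{"claw":40,"linear":[-15,0,0],"twist":0},{"claw":40,"linear":[-10,0,0],"twist":0},{"claw":40,"linear":[-5,0,0],"twist":0},{"claw":40,"linear":[0,0,0],"twist":0},{"claw":40,"linear":[0,0,0],"twist":0}]'; python3 -c "
from h import *
go(.478,.241,.113)"
```

```text
clock: 35.77
tool_pos: [0.6623, 0.2605, 0.0273]
orientation: [-119.5, 90.0, -37.4]
force: [0.2, 0.1, 1.2]
opening: 0.087
clock: 36.6
tool_pos: [0.6622, 0.2608, 0.0274]
orientation: [-43.9, 90.0, 38.2]
force: [-2.4, 0.2, 4.4]
opening: 0.0574
clock: 37.43
tool_pos: [0.662, 0.2606, 0.1128]
orientation: [79.9, 90.0, 162.0]
force: [-0.1, -0.2, -2.1]
opening: 0.0571
t 37.43 pos [0.662  0.2606 0.1128] toolx [-0.  0. -1.] jaw 172.1 j6 -45 open 57.1 F [-0.1 -0.2 -2.1]
   twist 0.000 then linear [ -0.2 179.5 -44.7] len 185
```

```bash
python3 -m pendant '[{"claw":40,"linear":[0,9,-2],"twist":0},{"claw":40,"linear":[0,20,-5],"twist":0},{"claw":40,"linear":[0,24,-6],"twist":0},{"claw":40,"linear":[0,24,-6],"twist":0},{"claw":40,"linear":[0,24,-6],"twist":0},{"claw":40,"linear":[0,24,-6],"twist":0},{"claw":40,"linear":[0,24,-6],"twist":0},{"claw":40,"linear":[0,18,-5],"twist":0},{"claw":40,"linear":[0,9,-2],"twist":0},{"claw":40,"linear":[0,3.5,-0.7],"twist":0}]'; python3 -m pendant '[{"claw":40,"linear":[0,0,0],"twist":0},{"claw":40,"linear":[8,0,0],"twist":0},{"claw":40,"linear":[12,0,0],"twist":0},{"claw":40,"linear":[12,0,0],"twist":0},{"claw":40,"linear":[12,0,0],"twist":0},{"claw":40,"linear":[12,0,0],"twist":0},{"claw":40,"linear":[10,0,0],"twist":0},{"claw":40,"linear":[8,0,0],"twist":0},{"claw":40,"linear":[4,0,0],"twist":0},{"claw":40,"linear":[2,0,0],"twist":0}]'; python3 -c "
from h import *
go(.478,.241,.028)"
```

```text
clock: 38.27
tool_pos: [0.4764, 0.2405, 0.1128]
orientation: [129.9, 89.9, -148.0]
force: [1.1, 1.4, -0.4]
opening: 0.0574
clock: 39.1
tool_pos: [0.4783, 0.2408, 0.0321]
orientation: [146.2, 89.9, -131.7]
force: [0.1, 0.2, -0.4]
opening: 0.0575
t 39.10 pos [0.4783 0.2408 0.0321] toolx [-0.001 -0.001 -1.   ] jaw 172.1 j6 -56 open 57.5 F [ 0.1  0.2 -0.4]
   twist 0.000 then linear [4.1 0.3 0.1] len 4
```

```bash
python3 -m pendant '[{"claw":40,"linear":[2,0,0],"twist":0},{"claw":40,"linear":[1.5,0,0],"twist":0},{"claw":40,"linear":[0.6,0,0],"twist":0},{"claw":40,"linear":[0,0,0],"twist":0},{"claw":58,"linear":[0,0,0],"twist":0},{"claw":62,"linear":[0,0,0],"twist":0},{"claw":70,"linear":[0,0,0],"twist":0},{"claw":87,"linear":[0,0,0],"twist":0},{"claw":87,"linear":[0,0,0],"twist":0},{"claw":87,"linear":[0,0,0],"twist":0}]'; python3 -m pendant '[{"claw":87,"linear":[-10,0,0],"twist":0},{"claw":87,"linear":[-20,0,0],"twist":0},{"claw":87,"linear":[-25,0,0],"twist":0},{"claw":87,"linear":[-25,0,0],"twist":0},{"claw":87,"linear":[-25,0,0],"twist":-0.12},{"claw":87,"linear":[0,0,0],"twist":-0.12},{"claw":87,"linear":[0,0,0],"twist":-0.12},{"claw":87,"linear":[0,0,0],"twist":-0.12},{"claw":87,"linear":[0,0,0],"twist":-0.12},{"claw":87,"linear":[0,0,0],"twist":-0.12}]';python3 - <<'E'
from h import *
go(.5706,.1304,.135,35.1)
E
```

```text
clock: 39.93
tool_pos: [0.4783, 0.2412, 0.0291]
orientation: [-40.7, 90.0, 41.4]
force: [0.5, 0.5, 0.7]
opening: 0.0826
clock: 40.77
tool_pos: [0.4783, 0.2411, 0.1349]
orientation: [-81.2, 90.0, 42.5]
force: [-0.7, 0.7, 0.7]
opening: 0.0869
t 40.77 pos [0.4783 0.2411 0.1349] toolx [ 0.001  0.001 -1.   ] jaw -146.3 j6 -14 open 86.9 F [-0.7  0.7  0.7]
   twist -0.025 then linear [-1.000e-01 -1.190e+01 -1.436e+02] len 144
```

```bash
python3 -m pendant '[{"claw":87,"linear":[0,0,0],"twist":-0.025},{"claw":87,"linear":[0,-2,-24],"twist":0},{"claw":87,"linear":[0,-2,-24],"twist":0},{"claw":87,"linear":[0,-2,-24],"twist":0},{"claw":87,"linear":[0,-2,-24],"twist":0},{"claw":87,"linear":[0,-2,-24],"twist":0},{"claw":87,"linear":[0,-2,-16],"twist":0},{"claw":87,"linear":[0,0,-8],"twist":0},{"claw":87,"linear":[0,0,0],"twist":0},{"claw":87,"linear":[0,0,0],"twist":0}]' >/dev/null
python3 - <<'E'
from h import *
I,D=snapshot('wrist')
cv2.imwrite('pics/w8.png',cv2.resize(I[:,:,::-1],(400,300)))
go(.5706,.1304,.0228,35.1)
E
```

```text
t 41.65 pos [0.5699 0.1298 0.1343] toolx [ 0.  0. -1.] jaw -145.2 j6 3 open 86.7 F [-0.4 -0.  -0.7]
   twist -0.006 then linear [ 1.115e+02 -9.000e-01  1.000e-01] len 111
```

View pics/w8.png

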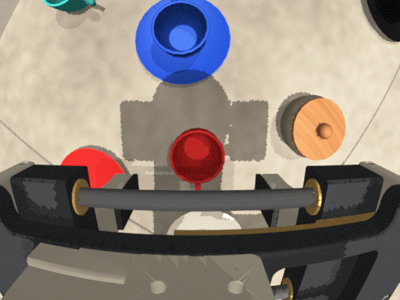

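The red cup is centred at (197,156), and the blue cup sits well on its saucer at (180,25).

```bash
python3 -m pendant '[{"claw":87,"linear":[13,-1,0],"twist":0},{"claw":87,"linear":[16,0,0],"twist":0},{"claw":87,"linear":[16,0,0],"twist":0},{"claw":87,"linear":[16,0,0],"twist":0},{"claw":87,"linear":[16,0,0],"twist":0},{"claw":87,"linear":[16,0,0],"twist":0},{"claw":87,"linear":[12,0,0],"twist":0},{"claw":87,"linear":[6.5,0,0],"twist":0},{"claw":87,"linear":[0,0,0],"twist":0},{"claw":87,"linear":[0,0,0],"twist":0}]'; python3 -m pendant '[{"claw":70,"linear":[0,0,0],"twist":0},{"claw":64,"linear":[0,0,0],"twist":0},{"claw":60,"linear":[0,0,0],"twist":0},{"claw":58,"linear":[0,0,0],"twist":0},{"claw":56,"linear":[0,0,0],"twist":0},{"claw":54,"linear":[0,0,0],"twist":0},{"claw":50,"linear":[0,0,0],"twist":0},{"claw":45,"linear":[0,0,0],"twist":0},{"claw":40,"linear":[0,0,0],"twist":0},{"claw":40,"linear":[0,0,0],"twist":0}]'; python3 -m pendant '[{"claw":40,"linear":[-4,0,0],"twist":0},{"claw":40,"linear":[-8,0,0],"twist":0},{"claw":40,"linear":[-14,0,0],"twist":0},{"claw":40,"linear":[-15,0,0],"twist":0},{"claw":40,"linear":[-15,0,0],"twist":0},{"claw":40,"linear":[-15,0,0],"twist":0},{"claw":40,"linear":[-15,0,0],"twist":0},{"claw":40,"linear":[-5,0,0],"twist":0},{"claw":40,"linear":[0,0,0],"twist":0},{"claw":40,"linear":[0,0,0],"twist":0}]'; python3 -c "
from h import *
go(.6598,.2607,.113)"
```

```text
clock: 42.48
tool_pos: [0.5709, 0.1308, 0.0228]
orientation: [126.4, 90.0, -108.8]
force: [0.1, 1.0, 0.4]
opening: 0.0871
clock: 43.32
tool_pos: [0.571, 0.1301, 0.0227]
orientation: [124.1, 90.0, -111.1]
force: [-1.4, -1.0, 6.0]
opening: 0.0572
clock: 44.15
tool_pos: [0.5709, 0.1303, 0.1133]
orientation: [-48.4, 90.0, 76.4]
force: [-0.4, 0.7, -1.9]
opening: 0.0574
t 44.15 pos [0.5709 0.1303 0.1133] toolx [ 0.  0. -1.] jaw -145.2 j6 3 open 57.4 F [-0.4  0.7 -1.9]
   twist 0.000 then linear [   0.3 -147.4   56.4] len 158
```

```bash
python3 -m pendant '[{"claw":40,"linear":[0,-8,3],"twist":0},{"claw":40,"linear":[0,-16,6],"twist":0},{"claw":40,"linear":[0,-22,9],"twist":0},{"claw":40,"linear":[0,-22,9],"twist":0},{"claw":40,"linear":[0,-22,9],"twist":0},{"claw":40,"linear":[0,-22,8],"twist":0},{"claw":40,"linear":[0,-18,7],"twist":0},{"claw":40,"linear":[0,-12,4],"twist":0},{"claw":40,"linear":[0,-5.4,1.4],"twist":0},{"claw":40,"linear":[0,0,0],"twist":0}]'; python3 -m pendant '[{"claw":40,"linear":[0,0,0],"twist":0},{"claw":40,"linear":[8,0,0],"twist":0},{"claw":40,"linear":[12,0,0],"twist":0},{"claw":40,"linear":[12,0,0],"twist":0},{"claw":40,"linear":[12,0,0],"twist":0},{"claw":40,"linear":[12,0,0],"twist":0},{"claw":40,"linear":[10,0,0],"twist":0},{"claw":40,"linear":[8,0,0],"twist":0},{"claw":40,"linear":[4,0,0],"twist":0},{"claw":40,"linear":[3,0,0],"twist":0}]'; python3 -c "
from h import *
go(.6598,.2607,.028)"
```

```text
clock: 44.98
tool_pos: [0.66, 0.2615, 0.1115]
orientation: [90.7, 89.9, -144.5]
force: [0.2, -0.1, -1.5]
opening: 0.0574
clock: 45.82
tool_pos: [0.6598, 0.2605, 0.0315]
orientation: [95.9, 89.9, -139.3]
force: [0.1, -0.9, -0.7]
opening: 0.0571
t 45.82 pos [0.6598 0.2605 0.0315] toolx [-0.001 -0.001 -1.   ] jaw -145.2 j6 -2 open 57.1 F [ 0.1 -0.9 -0.7]
   twist 0.000 then linear [ 3.5 -0.1  0.2] len 4
```

```bash
python3 -m pendant '[{"claw":40,"linear":[2,0,0],"twist":0},{"claw":40,"linear":[1,0,0],"twist":0},{"claw":40,"linear":[0.5,0,0],"twist":0},{"claw":40,"linear":[0,0,0],"twist":0},{"claw":58,"linear":[0,0,0],"twist":0},{"claw":62,"linear":[0,0,0],"twist":0},{"claw":70,"linear":[0,0,0],"twist":0},{"claw":87,"linear":[0,0,0],"twist":0},{"claw":87,"linear":[0,0,0],"twist":0},{"claw":87,"linear":[0,0,0],"twist":0}]'; python3 -m pendant '[{"claw":87,"linear":[-10,0,0],"twist":0},{"claw":87,"linear":[-20,0,0],"twist":0},{"claw":87,"linear":[-25,0,0],"twist":0},{"claw":87,"linear":[-25,0,0],"twist":0},{"claw":87,"linear":[-25,0,0],"twist":0},{"claw":87,"linear":[-25,0,0],"twist":0},{"claw":87,"linear":[-25,0,0],"twist":0},{"claw":87,"linear":[-20,0,0],"twist":0},{"claw":87,"linear":[0,0,0],"twist":0},{"claw":87,"linear":[0,0,0],"twist":0}]';python3 - <<'E'
from h import *
go(.45,.55,.2)
go(.4,-.5,.2)
E
```

```text
clock: 46.65
tool_pos: [0.6601, 0.2607, 0.0291]
orientation: [-98.4, 90.0, 26.4]
force: [0.4, 0.7, -0.1]
opening: 0.0829
clock: 47.48
tool_pos: [0.6606, 0.261, 0.2066]
orientation: [-90.6, 89.8, 34.1]
force: [-1.1, 0.4, 0.0]
opening: 0.0869
t 47.48 pos [0.6606 0.261  0.2066] toolx [ 0.003  0.002 -1.   ] jaw -145.2 j6 -2 open 86.9 F [-1.1  0.4  0. ]
   twist 0.000 then linear [  6.6   8.1 357.5] len 358
t 47.48 pos [0.6606 0.261  0.2066] toolx [ 0.003  0.002 -1.   ] jaw -145.2 j6 -2 open 86.9 F [-1.1  0.4  0. ]
   twist 0.000 then linear [   6.6  648.2 -476.4] len 804
```

Next, retreat to the left (0.45, 0.55), clear of the scene, and measure.

```bash
python3 -m pendant '[{"claw":87,"linear":[0,0,15],"twist":0},{"claw":87,"linear":[0,1,28],"twist":0},{"claw":87,"linear":[0,1,28],"twist":0},{"claw":87,"linear":[0,1,28],"twist":0},{"claw":87,"linear":[0,1,28],"twist":0},{"claw":87,"linear":[0,1,28],"twist":0},{"claw":87,"linear":[0,1,28],"twist":0},{"claw":87,"linear":[0,1,28],"twist":0},{"claw":87,"linear":[0,1,28],"twist":0},{"claw":87,"linear":[0,1,28],"twist":0}]'>/dev/null; python3 -m pendant '[{"claw":87,"linear":[0,0,28],"twist":0},{"claw":87,"linear":[0,0,28],"twist":0},{"claw":87,"linear":[0,0,28],"twist":0},{"claw":87,"linear":[0,0,10],"twist":0},{"claw":87,"linear":[0,0,0],"twist":0},{"claw":87,"linear":[0,0,0],"twist":0},{"claw":87,"linear":[0,0,0],"twist":0},{"claw":87,"linear":[0,0,0],"twist":0},{"claw":87,"linear":[0,0,0],"twist":0},{"claw":87,"linear":[0,0,0],"twist":0}]';python3 - <<'E'
from h import *
for c in ['top','scene']:
    I,D=snapshot(c); np.savez(f'{c}1.npz',I=I,D=D); cv2.imwrite(f'pics/{c}9.png',I[:,:,::-1])
a=[cv2.resize(cv2.imread(f'pics/{c}9.png'),(400,300)) for c in ('top','scene')]
cv2.imwrite('pics/fin.png',np.hstack(a))
E
sed "s/0.npz/1.npz/" meas.py > meas1.py; python3 meas1.py
```

```text
clock: 49.15
tool_pos: [0.4473, 0.5513, 0.2041]
orientation: [-70.1, 90.0, 54.6]
force: [0.1, -0.1, -0.1]
opening: 0.0871
top counter z -0.0005034618256129892
red saucer [0.6594 0.2616 0.0575] rim z 0.014685236582398235
   cup [0.6583 0.2613] free [0.6583 0.2613 0.0279] top z 0.061978289635118686 285 handle 125.71957632561514 55
white saucer [0.479  0.2415 0.0589] rim z 0.014732472086878627
   cup [0.4778 0.2419] free [0.4778 0.242  0.0278] top z 0.061917910679638116 305 handle 81.29803225116375 36
blue saucer [0.6618 0.0294 0.0559] rim z 0.014685537220079961
   cup [0.6611 0.0288] free [0.6611 0.0288 0.0278] top z 0.061676362753452854 260 handle -44.23603217195374 36
black saucer [ 0.4479 -0.2381  0.055 ] rim z 0.01418734661081124
   cup [ 0.4476 -0.2377] free [ 0.4476 -0.2377  0.0278] top z 0.06107342617286482 310 handle -43.13603960824225 55
bowl [ 0.4327 -0.0161] [0.5098 0.0622] 0.07240894386438664
jug [ 0.624  -0.2598] [ 0.6948 -0.1683] 0.07937577624755274
turq [0.8215 0.0477]
green [ 0.8168 -0.1269]
scene counter z -0.0013696665521312017
red saucer [0.6576 0.2615 0.0589] rim z 0.013079500552138582
   cup [0.6602 0.2594] free [0.6602 0.2594 0.0279] top z 0.06033613255897644 264 handle 125.04129021082723 10
white saucer [0.4695 0.2456 0.0656] rim z 0.012690769274419691
   cup [0.4795 0.2405] free [0.4795 0.2405 0.0279] top z 0.0604329009766979 204 handle 81.98604507887688 45
blue saucer [0.6604 0.0282 0.0576] rim z 0.01321559440163029
   cup [0.6629 0.0269] free [0.6629 0.0269 0.0279] top z 0.06039897985913266 273 handle -43.17152918301402 48
black saucer [ 0.4377 -0.2401  0.063 ] rim z 0.013803825615290307
   cup [ 0.449  -0.2397] free [ 0.449  -0.2397  0.028 ] top z 0.06015391851910859 225 handle -43.192316754764455 50
bowl [ 0.4354 -0.0176] [0.5139 0.061 ] 0.071132169472343
jug [ 0.626 -0.262] [ 0.6971 -0.1705] 0.07752079529398319
turq [0.8215 0.0477]
green [ 0.8168 -0.1269]
```

View pics/fin.png

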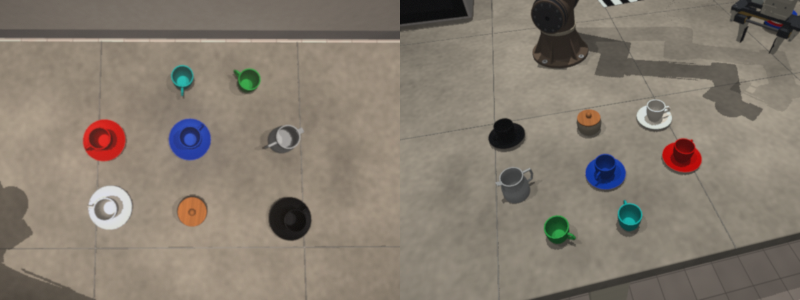

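Both views show each cup on the saucer of its own colour, and the arm is clear.

```bash
python3 -c "
from plant import *
print(close_job())"
```

```text
the job is handed in; nothing more can be done
None
```

The job is handed in at about 49 s of the allowed 128 s, and each cup stands on the saucer of its own colour. I swapped black with blue and then white with red. In each swap one cup was parked on the bare counter, and every grasp held at about 57 mm opening.

- **Cups:** in the final top view all four axes lie within about 1.5 mm of their saucer centres. Their rims are at about 61–62 mm, which fits standing upright on the saucer floor.
- **Saucers, bowl and jug:** in the same view they sit within about 1 mm of where they started.
- **Disagreement:** the scene camera put the white and black saucer centres about 10 mm off. I discount those two fits, because there the cup and saucer share a colour and the cup's outline merged into the saucer's (fitted radii of 63–66 mm against the real 58 mm). That camera's cup positions agree with the top view to about 2 mm.
- **Not measured:** I did not measure cup tilt directly. I judged it from the rim heights and the pictures.

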